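# Lap a sample block on the spring plate

### The arm

A 6-joint arm with a two-finger parallel gripper is mounted at the origin on the work surface. World frame = base frame: x ahead of the robot, y to its left, z up, the work surface at z = 0. Lengths are in mm, angles in rad, forces in N, time in s.
With the tool pointing down it reaches from about 400 to 925 mm from the base axis. Payload 12.5 kg.
Tool frame: the origin (TCP) lies at the very end of the fingers, on their centre line; the grasp point (between the pads) lies behind it (env.grip_depth is the z of the grasp point in the tool frame, in mm); z points along the fingers, y is the line along which they close (so a half turn about z gives the same grasp; the last joint's range is limited). The gripper opens to 95 mm and grips with 3 to 60 N. Pads are 20 mm wide; open, the fingers measure 119 mm over their backs; the gripper's body (75 mm by 180 mm) begins 59 mm behind the grasp point.
Start: joints at [-1.271, 0.491, 1.559, -0, 1.092, -0.106], TCP at [246.746, -574.253, 189.061] pointing down, gripper open.
Joint ranges: [-3.1, 3.1], [-0.84, 2.19], [0.05, 2.79], [-1.13, 4.28], [0.06, 2.93], [-2.69, 2.69]. Speed limits (rad/s): [2.22, 2.22, 2.79, 3.14, 3.14, 3.14].

### API

Orientations are given as [roll, pitch, yaw] about the fixed x, y, z axes, in that order (R = Rz(yaw) Ry(pitch) Rx(roll)).
In Python, from cell import env, optics gives the robot as it stands.
- The arm moves only by the tool step_arm, never from a script. Its argument "moves" is a list of rows, each an object of numbers: "tx", "ty", "tz": the shift along the tool's x, y, z in mm; "roll": the turn about the tool's z in rad. In form: [{"tx": .., "ty": .., "tz": .., "roll": ..}, ...]. A call has 1 to 12 rows; each row is the pose to reach, as a shift and turn from the pose commanded when the call began, along the tool's axes at that moment; what a row does not reach only later rows make up. A row lasts 1/12 s, in which the tool goes at most 41.7 mm and 7.16 degrees, less where a joint would pass 70% of its speed; a pose out of reach is approached as far as the arm can. A call with a gripper value outside its range is refused whole. "grip" is the finger opening in mm, from 0 to 95.1, set as the call begins (left out, the last holds). The fingers move at their own pace and stop on an object; the grip force is fixed at half the most. Time passes only in rows, so rows that repeat a pose let the fingers close. It gives the time, the measured TCP pose, the force, the opening and the grip force at its end, in the units of the state.
- env.state(): the state, without advancing time (a new reading comes with each control period).
- optics.read_camera(name): name is "scene" or "top" or "wrist"; returns a dict with "pixels" (480x640x3 uint8, blue, green, red), "mtx" (3x3 intrinsics, pixels), "view" (4x4, takes a point from world to camera coordinates). Camera axes: x right, y down, z forward; pixel columns grow to the right and rows downward; lengths in mm; the calibration is good to about 2 mm. A picture is of the moment at which its call begins. There is no depth.
- env.job_done(): hands the job in; it is judged then, once.
The state is a dict: "t": time; "joints": joint angles; "qvel": joint speeds; "tau": joint torques, N m; "eef_pos": TCP position; "tcp_rot": TCP orientation; "ft_force": force on the tool from outside, world axes, zero at the start; "moment": the same for the moment, N m; "opening": opening from 0.0 (shut) to 1.0 (fully open); "grip_force": force on a finger pad.
Only numpy, scipy, OpenCV 4.12 (cv2) and the standard library are available. Lean on these libraries where they do the work, as an engineer would, in place of code of your own. Each camera call takes 0.05 s, during which the arm holds its last target. There are 200 camera calls.

### The job

Take the rectangular lapping block by its upright bar grip, set it flat on the open end of the spring-mounted lapping plate, and sweep it along to the stop bar at the other end in one stroke, pressing the plate about half-way down its travel all the way, without letting up and without bottoming it. Then lift the block off and set it gently, upright, in the shallow rectangular tray, leaving the round block and everything else where they are.

Things in the scene. Friction and masses are not known exactly. Their poses are not given: they have to be found in the camera images.
- bar_block: The lapping block to use: a plain steel slab 60 (x) x 50 (y) x 16 (z) mm carrying an upright black bar grip on its middle, 44 mm long (along x), 14 mm thick (along y), from 16 to 52 mm above the underside. About 0.35 kg. Origin: centre of the underside (the lapping face); z up. Stands loose on the table.
- knob_block: Another lapping block, not to be used or moved: a round steel disc 58 mm across and 16 mm high with a round black knob (32 mm across) up to 50 mm. Origin: centre of the underside.
- lap_stand: Fixed lapping stand: white base 130 (x) x 270 (y) x 10 mm; above it on springs a dark steel plate, 100 mm wide (x), 220 mm long (y -110 to +110 mm), its top 32 mm above the table at rest. A brass stop bar, 44 mm high, stands across the +y end (near face at y = +114 mm); the -y end is open. Stroke along +y. Origin: centre of the base's underside, z up; place and yaw vary.
- lap_plate (a joint): How far the lapping plate is pressed down, m: 0 at rest (top at 32 mm), 0.010 on its stop (top at 22 mm), half-way 0.005. It moves straight down and stays level. Preloaded spring: about 4 N to start it, then 1.5 N per mm (about 11.5 N half-way, block's weight included); the block's weight alone hardly moves it.
- tray: Shallow grey rectangular tray, fixed, 132 (x) x 112 (y) mm outside, walls 4 mm thick and 16 mm high, floor 4 to 5 mm above the table. Origin: centre of its underside.
- mineral: Loose bystander: a brown mineral sample about 52 mm across, 34 mm high. Origin: underside centre. Leave alone.
- dish: Loose bystander: a shallow glass dish 90 mm across, 16 mm high. Origin: underside centre. Leave alone.
- slide_box: Loose bystander: a closed wooden slide box 100 (x) x 45 (y) x 32 (z) mm. Origin: underside centre. Leave alone.

How it is judged (in metres and radians):
On the way, in this order (a step that is already met when the one before it is completed fails the run):
1. At the open end, the bar-grip block, flat on the plate, presses it down to between 2 and 8 mm of its 10 mm travel, with its centre 57 to 100 mm from the plate's middle (value of joint lap_plate between 0.002 and 0.008 m and contact force between bar_block and lap_stand above 2 N and angle between bar_block's own z axis and vertical below 0.12 rad and x of bar_block in the frame of lap_stand between -0.028 and 0.028 m and y of bar_block in the frame of lap_stand between -0.1 and -0.057 m), for 0.2 s.
2. Still pressing the same way, it passes the middle of the plate (within 20 mm) (value of joint lap_plate between 0.002 and 0.008 m and contact force between bar_block and lap_stand above 2 N and angle between bar_block's own z axis and vertical below 0.12 rad and x of bar_block in the frame of lap_stand between -0.028 and 0.028 m and y of bar_block in the frame of lap_stand between -0.02 and 0.02 m), for 0.02 s.
3. Still pressing the same way, it reaches the stop-bar end (centre at least 57 mm past the middle) (value of joint lap_plate between 0.002 and 0.008 m and contact force between bar_block and lap_stand above 2 N and angle between bar_block's own z axis and vertical below 0.12 rad and x of bar_block in the frame of lap_stand between -0.028 and 0.028 m and y of bar_block in the frame of lap_stand between 0.057 and 0.1 m), for 0.1 s.
At the end, for the whole second after the job is handed in: The bar-grip block stands upright (within about 5 degrees), at rest, flat on the tray's floor (underside less than 10 mm above the table, inside the walls), and the lapping plate is back up (down less than 1 mm) (x of bar_block in the frame of tray between -0.05 and 0.05 m and y of bar_block in the frame of tray between -0.045 and 0.045 m and z of bar_block in the frame of tray between 0 and 0.01 m and angle between bar_block's own z axis and vertical below 0.08 rad and linear speed of bar_block below 0.02 m/s and value of joint lap_plate below 0.001 m); the robot touches nothing.
It fails at once if over the plate's middle 90 mm, less than 10 mm above it, the block does not press it down (less than 1 mm): let up in mid-stroke (value of joint lap_plate below 0.001 m and z of bar_block in the frame of lap_stand below 0.042 m and x of bar_block in the frame of lap_stand between -0.05 and 0.05 m and y of bar_block in the frame of lap_stand between -0.045 and 0.045 m).
It fails at once if the plate is driven down onto its stop (9.5 mm or more) (value of joint lap_plate above 0.0095 m).
It fails at once if the block is dropped or thrown into the tray: faster than 0.6 m/s within 50 mm of its floor (a fall of about 20 mm) (linear speed of bar_block above 0.6 m/s and horizontal distance between bar_block and tray below 0.06 m and height (world z) of bar_block below 0.055 m).
It fails at once if the bar-grip block is tipped over (angle between bar_block's own z axis and vertical above 0.7 rad).
It fails at once if the round block, the mineral sample, the glass dish or the slide box is shifted by more than 25 mm (distance of any of knob_block, mineral, dish, slide_box from where it was at the start of the episode above 0.025 m).
It also fails if it takes over 61 s, if anything falls off the work surface, if the arm or the gripper's body presses on something with over 40 N, if the wrist force passes 120 N, or if a joint passes its speed limit or range.

## Working session

There is one attempt and no reset: what is moved stays moved. The work goes in short steps, Python scripts to look and compute and a tool call to move; the robot and the scene stay as the last step left them, time stands still between calls to the robot, and variables do not carry over. Pictures are saved under pics/ and viewed, at most 10 in all, crops included, and the job is handed in when it is done.

Besides the shell and the picture viewer there is one more tool, called after "Call:" as a command line: name --argument value ..., lists and objects as JSON in quotes. step_arm: Moves the arm, as the interface text tells. Its arguments: {"type":"object","properties":{"moves":{"type":"array"},"grip":{"type":"number"}},"required":["moves"]}

```bash
mkdir -p pics
python3 - <<'E'
from cell import env, optics
import cv2,pickle
s=env.state();print(s, env.grip_depth)
d={}
for n in("scene","top"):
    c=optics.read_camera(n);d[n]=c;cv2.imwrite(f"pics/{n}0.png",c["pixels"])
pickle.dump(d,open("cams.pkl","wb"))
E
```

```text
{'t': 0.0, 'joints': array([-1.27060964e+00,  4.91576399e-01,  1.55949173e+00, -2.42753654e-06,
        1.09169063e+00, -1.05613086e-01]), 'qvel': array([-8.88318210e-04,  6.75177043e-04,  5.25148877e-05,  8.99609294e-04,
        5.93179279e-04, -2.02174324e-04]), 'tau': array([-7.26807934e-05, -6.12655377e+01, -2.58184183e+01,  6.92925928e-02,
        4.82358690e-02, -1.22889710e-04]), 'eef_pos': array([ 246.64700909, -573.95587413,  188.43674634]), 'tcp_rot': array([-3.14043282e+00, -1.20786212e-04,  4.05800818e-01]), 'ft_force': array([0.52623799, 0.16655144, 0.27049071]), 'moment': array([-0.02798961, -0.00059943, -0.04787715]), 'grip_force': 0.0, 'opening': 0.9990297193221916} -18.8
```

View pics/top0.png

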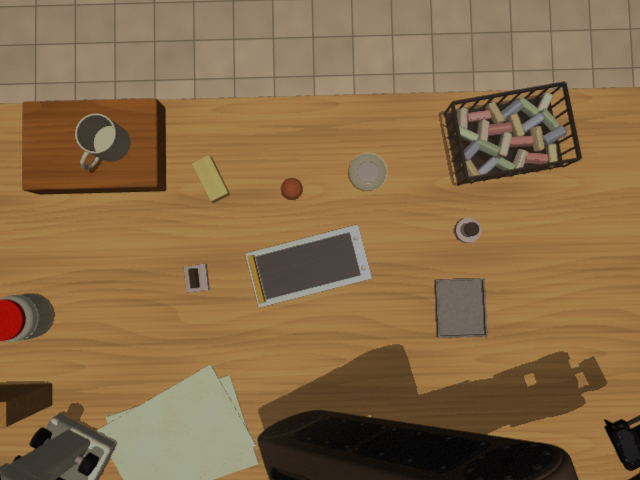

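View pics/scene0.png

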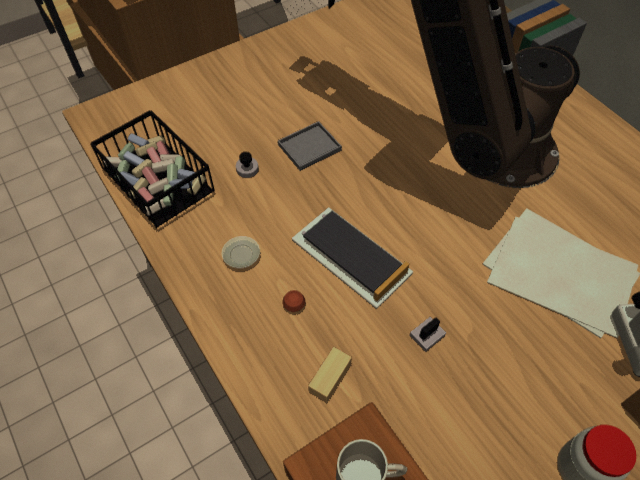

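The top view shows the bar block at about (196,278), the stand centred near (308,266) with its brass stop at the left end (257,279), the tray at (460,308) and the round block at (468,230). The scene view agrees with this layout.

```bash
cat > h.py <<'E'
import numpy as np,cv2
def ray(c,uv,z):
    V=np.array(c["view"]);K=np.array(c["mtx"]);R=V[:3,:3];o=-R.T@V[:3,3]
    p=np.c_[np.reshape(uv,(-1,2)),np.ones(len(np.reshape(uv,(-1,2))))]
    d=(R.T@np.linalg.inv(K)@p.T).T
    return o+d*((z-o[2])/d[:,2])[:,None]
def big(m,roi):
    x0,y0,x1,y1=roi;k=np.zeros(m.shape,np.uint8);k[y0:y1,x0:x1]=m[y0:y1,x0:x1].astype(np.uint8)*255
    cs,_=cv2.findContours(k,cv2.RETR_EXTERNAL,cv2.CHAIN_APPROX_NONE)
    return max(cs,key=cv2.contourArea)[:,0,:].astype(float)
def rect(c,m,roi,z):
    P=ray(c,big(m,roi),z)[:,:2].astype(np.float32)
    (cx,cy),(w,h),a=cv2.minAreaRect(P);return [round(float(v),1) for v in(cx,cy,w,h,a)]
E
python3 - <<'E'
import pickle;from h import *
d=pickle.load(open("cams.pkl","rb"));c=d["top"];im=c["pixels"]
hsv=cv2.cvtColor(im,cv2.COLOR_BGR2HSV).astype(int);S=hsv[...,1];V=hsv[...,2];H=hsv[...,0]
for n,(u,v) in dict(table=(220,300),slab=(205,270),grip=(194,278),base=(365,265),plate=(310,265),brass=(258,280),tray=(460,308),rim=(436,300)).items(): print(n,hsv[v,u])
low=S<70
print("slab/blk",rect(c,low,(175,255,220,300),16))
print("grip",rect(c,V<70,(178,258,214,298),52))
print("stand",rect(c,low,(235,215,385,315),10))
print("plate",rect(c,low&(V<110),(235,215,385,315),32))
print("brass",rect(c,(S>150)&(H>15)&(H<35)&(V>120),(240,245,275,310),44))
print("tray",rect(c,low,(425,270,495,345),16))
print("knob",rect(c,low,(450,212,486,246),16))
crop=lambda x0,y0,x1,y1:cv2.resize(im[y0:y1,x0:x1],(390,300),interpolation=cv2.INTER_NEAREST)
cv2.imwrite("pics/crops.png",np.vstack([np.hstack([crop(173,258,225,298),crop(425,272,495,343)]),np.hstack([crop(240,215,380,315),crop(440,205,500,255)])]))
E
```

```text
table [ 16 146 145]
slab [ 11  34 151]
grip [15 96 53]
base [ 30   2 161]
plate [10 41 74]
brass [ 19 180 147]
tray [ 15  41 112]
rim [16 85 63]
slab/blk [528.1, 300.3, 58.7, 51.0, 5.6]
grip [527.8, 297.1, 41.4, 19.2, 5.6]
stand [549.0, 43.4, 129.0, 268.4, 13.0]
plate [549.1, 44.8, 100.8, 222.6, 13.1]
brass [522.0, 160.1, 106.4, 9.7, 13.0]
tray [444.4, -302.3, 130.6, 111.0, 0.4]
knob [620.8, -325.7, 55.1, 55.4, 87.7]
```

View pics/crops.png

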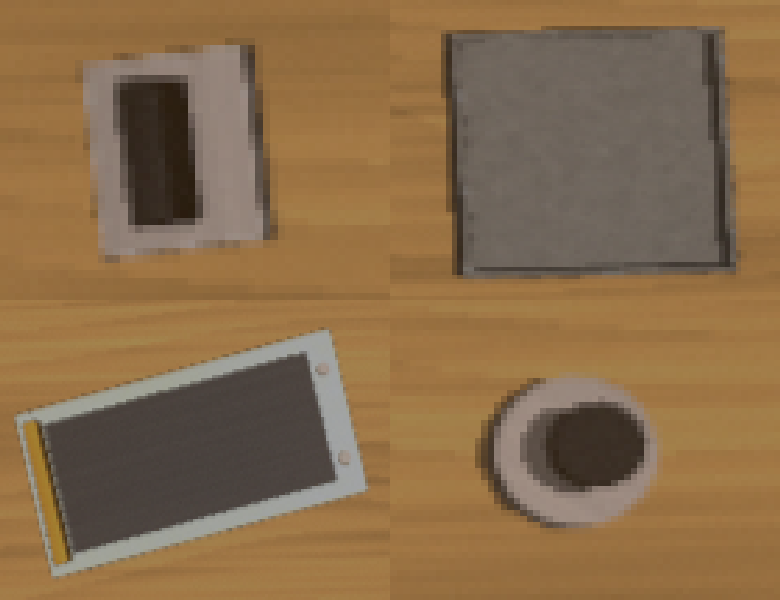

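The crops confirm the shapes. The slab is at (528,300), the stand at (549,44) with yaw 13°, and the tray at (444,-302). All sizes match the ones given.

```bash
cat > d.py <<'E'
import sys,numpy as np
# from x y z yaw -> to x y z yaw, in tool axes
a=np.array(list(map(float,sys.argv[1:9])));f,t=a[:4],a[4:];c,s=np.cos(f[3]),np.sin(f[3]);d=t-f
print("tx %.1f ty %.1f tz %.1f roll %.4f"%(c*d[0]+s*d[1],s*d[0]-c*d[1],-d[2],-d[3]))
E
python3 d.py 246.7 -574.25 189.06 .4058 500 -170 189.06 .098; python3 d.py 500 -170 189 .098 528 300 130 .098
```

```text
tx 392.3 ty -271.4 tz -0.0 roll 0.3078
tx 73.9 ty -465.0 tz 59.0 roll -0.0000
```

Call:
step_arm --moves '[{"tx": 392, "ty": -271, "tz": 0, "roll": 0.308}, {"tx": 392, "ty": -271, "tz": 0, "roll": 0.308}, {"tx": 392, "ty": -271, "tz": 0, "roll": 0.308}, {"tx": 392, "ty": -271, "tz": 0, "roll": 0.308}, {"tx": 392, "ty": -271, "tz": 0, "roll": 0.308}, {"tx": 392, "ty": -271, "tz": 0, "roll": 0.308}, {"tx": 392, "ty": -271, "tz": 0, "roll": 0.308}, {"tx": 392, "ty": -271, "tz": 0, "roll": 0.308}, {"tx": 392, "ty": -271, "tz": 0, "roll": 0.308}, {"tx": 392, "ty": -271, "tz": 0, "roll": 0.308}, {"tx": 392, "ty": -271, "tz": 0, "roll": 0.308}, {"tx": 392, "ty": -271, "tz": 0, "roll": 0.308}]' --grip 60

```text
t: 1.1
eef_pos: [501.4, -166.8, 188.9]
tcp_rot: [-3.141, -0.0, 0.1]
ft_force: [-0.2, 0.6, -0.9]
opening: 0.632
grip_force: 0.0
```

Call:
step_arm --moves '[{"tx": 74, "ty": -465, "tz": 59}, {"tx": 74, "ty": -465, "tz": 59}, {"tx": 74, "ty": -465, "tz": 59}, {"tx": 74, "ty": -465, "tz": 59}, {"tx": 74, "ty": -465, "tz": 59}, {"tx": 74, "ty": -465, "tz": 59}, {"tx": 74, "ty": -465, "tz": 59}, {"tx": 74, "ty": -465, "tz": 59}, {"tx": 74, "ty": -465, "tz": 59}, {"tx": 74, "ty": -465, "tz": 59}, {"tx": 74, "ty": -465, "tz": 59}, {"tx": 74, "ty": -465, "tz": 59}]'

```text
validation failed for argument at $.mo...
```

Call:
step_arm --moves '[{"tx": 0, "ty": 0, "tz": 0}, {"tx": 0, "ty": 0, "tz": 0}, {"tx": 0, "ty": 0, "tz": 0}]'

```text
validation failed for argument at $.mo...
```

Run:
```python
from cell import env, optics
from h import *
s=env.state();print(s["t"],s["eef_pos"],s["tcp_rot"],s["ft_force"],s["joints"])
c=optics.read_camera("wrist");cv2.imwrite("pics/w1.png",c["pixels"])
import pickle;pickle.dump(c,open("w1.pkl","wb"))
```

```text
1.1 [ 501.43426595 -166.82522833  188.91131379] [-3.14103503e+00 -1.23019900e-04  1.00048265e-01] [-0.16169794  0.56433322 -0.89930915] [-4.46511606e-01  3.54468143e-01  1.79430815e+00  6.45037097e-04
  9.93001188e-01  1.02388407e+00]
```

View pics/w1.png

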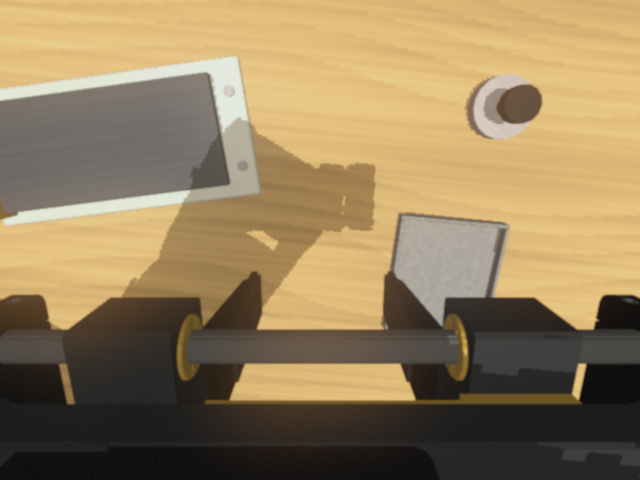

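The wrist view shows the stand's open end at the left (about 240,130), the tray at (450,260) and the round block at (505,105). The arm stopped at the waypoint because every row needs "roll", so I'm resending the move with it.

Call:
step_arm --moves '[{"tx": 74, "ty": -465, "tz": 59, "roll": 0}, {"tx": 74, "ty": -465, "tz": 59, "roll": 0}, {"tx": 74, "ty": -465, "tz": 59, "roll": 0}, {"tx": 74, "ty": -465, "tz": 59, "roll": 0}, {"tx": 74, "ty": -465, "tz": 59, "roll": 0}, {"tx": 74, "ty": -465, "tz": 59, "roll": 0}, {"tx": 74, "ty": -465, "tz": 59, "roll": 0}, {"tx": 74, "ty": -465, "tz": 59, "roll": 0}, {"tx": 74, "ty": -465, "tz": 59, "roll": 0}, {"tx": 74, "ty": -465, "tz": 59, "roll": 0}, {"tx": 74, "ty": -465, "tz": 59, "roll": 0}, {"tx": 74, "ty": -465, "tz": 59, "roll": 0}]'

```text
t: 2.15
eef_pos: [527.7, 303.4, 128.9]
tcp_rot: [-3.141, 0.001, 0.1]
ft_force: [-0.3, 0.4, -0.1]
opening: 0.629
grip_force: 0.0
```

Call:
step_arm --moves '[{"tx": 0, "ty": 0, "tz": 0, "roll": 0}, {"tx": 0, "ty": 0, "tz": 0, "roll": 0}, {"tx": 0, "ty": 0, "tz": 0, "roll": 0}]'

```text
t: 2.4
eef_pos: [528.1, 298.2, 129.9]
tcp_rot: [3.141, 0.001, 0.097]
ft_force: [0.5, 0.3, -0.1]
opening: 0.63
grip_force: 0.0
```

Run:
```python
from cell import env, optics
from h import *
s=env.state();print(s["t"],s["eef_pos"],s["tcp_rot"],s["ft_force"],s["joints"])
c=optics.read_camera("wrist");cv2.imwrite("pics/w2.png",c["pixels"])
import pickle;pickle.dump(c,open("w2.pkl","wb"))
```

```text
2.4 [528.12839274 298.23119643 129.93319745] [3.14106370e+00 5.29382857e-04 9.72855403e-02] [ 0.51161427  0.30330391 -0.09716682] [ 4.05356103e-01  5.28121643e-01  1.67003007e+00 -4.24131781e-04
  9.44105838e-01  1.87911560e+00]
```

View pics/w2.png

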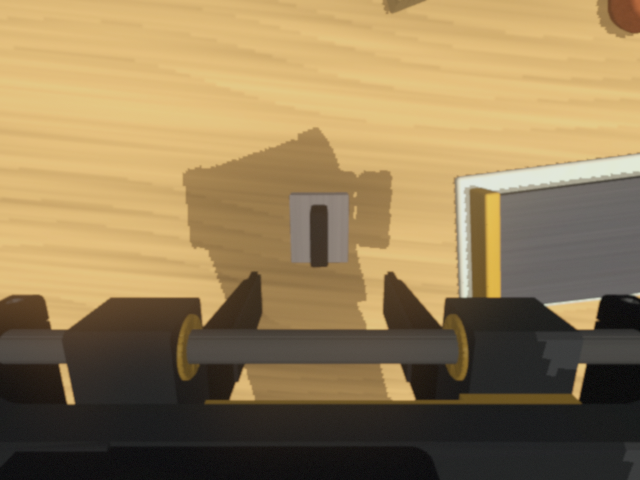

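The wrist view shows the slab square between the fingers at columns 290–348 and rows 193–263, with the grip at (319,237). I'll check its position by ray and then descend.

Run:
```python
from cell import env
from h import *;import pickle
c=pickle.load(open("w2.pkl","rb"))
P=ray(c,[(290,193),(349,193),(349,264),(290,264)],16);print(P.round(1),P.mean(0))
print(ray(c,[(319,205),(319,267)],52).round(1))
print(env.state()["eef_pos"])
```

```text
[[555.5 326.3  16. ]
 [560.3 277.3  16. ]
 [498.1 270.   16. ]
 [493.1 321.6  16. ]] [526.75426079 298.80436813  16.        ]
[[554.1 301.6  52. ]
 [505.4 296.9  52. ]]
[528.31638078 297.96828305 130.1476239 ]
```

Call:
step_arm --moves '[{"tx": 0, "ty": -1, "tz": 40, "roll": 0}, {"tx": 0, "ty": -1, "tz": 75, "roll": 0}, {"tx": 0, "ty": -1, "tz": 95, "roll": 0}, {"tx": 0, "ty": -1, "tz": 105, "roll": 0}, {"tx": 0, "ty": -1, "tz": 111, "roll": 0}, {"tx": 0, "ty": -1, "tz": 111, "roll": 0}, {"tx": 0, "ty": -1, "tz": 111, "roll": 0}, {"tx": 0, "ty": -1, "tz": 111, "roll": 0}]'

```text
t: 3.12
eef_pos: [528.9, 300.6, 20.5]
tcp_rot: [-3.141, -0.002, 0.097]
ft_force: [0.3, 0.8, 0.5]
opening: 0.628
grip_force: 0.0
```

Call:
step_arm --moves '[{"tx": 0, "ty": 0, "tz": 0, "roll": 0}, {"tx": 0, "ty": 0, "tz": 0, "roll": 0}, {"tx": 0, "ty": 0, "tz": 0, "roll": 0}, {"tx": 0, "ty": 0, "tz": 0, "roll": 0}, {"tx": 0, "ty": 0, "tz": 0, "roll": 0}, {"tx": 0, "ty": 0, "tz": 0, "roll": 0}, {"tx": 0, "ty": 0, "tz": 0, "roll": 0}, {"tx": 0, "ty": 0, "tz": 0, "roll": 0}]' --grip 0

```text
t: 3.78
eef_pos: [528.1, 300.5, 18.9]
tcp_rot: [3.142, -0.0, 0.098]
ft_force: [0.9, 1.1, -1.9]
opening: 0.139
grip_force: 30.0
```

Call:
step_arm --moves '[{"tx": 0, "ty": 0, "tz": -15, "roll": 0}, {"tx": 0, "ty": 0, "tz": -40, "roll": 0}, {"tx": 0, "ty": 0, "tz": -75, "roll": 0}, {"tx": 0, "ty": 0, "tz": -105, "roll": 0}, {"tx": 0, "ty": 0, "tz": -111, "roll": 0}, {"tx": 0, "ty": 0, "tz": -111, "roll": 0}]'

```text
t: 4.28
eef_pos: [528.7, 300.8, 131.6]
tcp_rot: [-3.141, -0.003, 0.098]
ft_force: [-0.4, 0.2, -3.3]
opening: 0.143
grip_force: 30.0
```

```bash
python3 d.py 528 300 130 .098 566.5 -32 130 .227
```

```text
tx 5.8 ty 334.2 tz -0.0 roll -0.1290
```

Call:
step_arm --moves '[{"tx": 1, "ty": 30, "tz": 0, "roll": -0.02}, {"tx": 2, "ty": 65, "tz": 0, "roll": -0.04}, {"tx": 3, "ty": 103, "tz": 0, "roll": -0.06}, {"tx": 3, "ty": 143, "tz": 0, "roll": -0.08}, {"tx": 4, "ty": 183, "tz": 0, "roll": -0.1}, {"tx": 5, "ty": 223, "tz": 0, "roll": -0.12}, {"tx": 6, "ty": 263, "tz": 0, "roll": -0.129}, {"tx": 6, "ty": 298, "tz": 0, "roll": -0.129}, {"tx": 6, "ty": 323, "tz": 0, "roll": -0.129}, {"tx": 6, "ty": 334, "tz": 0, "roll": -0.129}, {"tx": 6, "ty": 334, "tz": 0, "roll": -0.129}, {"tx": 6, "ty": 334, "tz": 0, "roll": -0.129}]'

```text
t: 5.28
eef_pos: [565.9, -31.2, 128.5]
tcp_rot: [-3.14, 0.002, 0.226]
ft_force: [-0.0, 0.2, -4.2]
opening: 0.145
grip_force: 30.0
```

Call:
step_arm --moves '[{"tx": 0, "ty": 0, "tz": 20, "roll": 0}, {"tx": 0, "ty": 0, "tz": 45, "roll": 0}, {"tx": 0, "ty": 0, "tz": 62, "roll": 0}, {"tx": 0, "ty": 0, "tz": 68, "roll": 0}, {"tx": 0, "ty": 0, "tz": 68, "roll": 0}, {"tx": 0, "ty": 0, "tz": 68, "roll": 0}, {"tx": 0, "ty": 0, "tz": 68, "roll": 0}]'

```text
t: 5.87
eef_pos: [567.2, -30.9, 62.9]
tcp_rot: [3.141, -0.001, 0.227]
ft_force: [0.3, -0.2, -2.7]
opening: 0.139
grip_force: 30.0
```

Run:
```python
from cell import env, optics
from h import *
s=env.state();print(s["t"],s["eef_pos"],s["tcp_rot"],s["ft_force"])
a=optics.read_camera("wrist")["pixels"];b=optics.read_camera("top")["pixels"]
cv2.imwrite("pics/m3.png",np.hstack([cv2.resize(a[100:400,100:540],(440,300)),cv2.resize(b[205:325,230:390],(360,270))[:270] if 0 else cv2.resize(b[205:325,230:390],(360,300))]))
```

```text
5.8667 [567.20005553 -30.86940315  62.94071988] [ 3.14101764e+00 -1.28242774e-03  2.27473440e-01] [ 0.31522432 -0.21471202 -2.68434533]
```

View pics/m3.png

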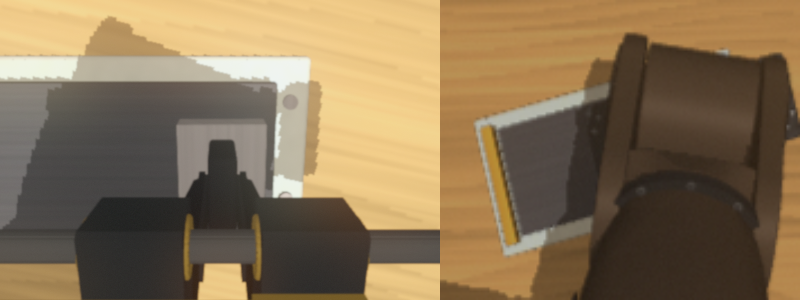

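The wrist view shows the slab square with the plate at (222,160), its right edge just inside the plate's open end at column 275. Now I'll press down slowly.

Call:
step_arm --moves '[{"tx": 0, "ty": 0, "tz": 5, "roll": 0}, {"tx": 0, "ty": 0, "tz": 9, "roll": 0}, {"tx": 0, "ty": 0, "tz": 12, "roll": 0}, {"tx": 0, "ty": 0, "tz": 13, "roll": 0}, {"tx": 0, "ty": 0, "tz": 14, "roll": 0}, {"tx": 0, "ty": 0, "tz": 14, "roll": 0}, {"tx": 0, "ty": 0, "tz": 14, "roll": 0}, {"tx": 0, "ty": 0, "tz": 14, "roll": 0}]'

```text
t: 6.63
eef_pos: [566.7, -31.3, 48.3]
tcp_rot: [3.141, -0.0, 0.227]
ft_force: [-1.1, 1.3, 5.3]
opening: 0.14
grip_force: 30.0
```

Call:
step_arm --moves '[{"tx": 0, "ty": 0, "tz": 1, "roll": 0}, {"tx": 0, "ty": 0, "tz": 2, "roll": 0}, {"tx": 0, "ty": 0, "tz": 2, "roll": 0}, {"tx": 0, "ty": 0, "tz": 2, "roll": 0}, {"tx": 0, "ty": 0, "tz": 2, "roll": 0}]'

```text
t: 7.05
eef_pos: [566.7, -31.3, 46.4]
tcp_rot: [3.142, -0.0, 0.227]
ft_force: [-2.8, 2.5, 7.2]
opening: 0.146
grip_force: 30.0
```

Call:
step_arm --moves '[{"tx": 0, "ty": -2, "tz": 0, "roll": 0}, {"tx": 0, "ty": -5, "tz": 0, "roll": 0}, {"tx": 0, "ty": -9, "tz": 0, "roll": 0}, {"tx": 0, "ty": -13, "tz": 0, "roll": 0}, {"tx": 0, "ty": -17, "tz": 0, "roll": 0}, {"tx": 0, "ty": -21, "tz": 0, "roll": 0}, {"tx": 0, "ty": -25, "tz": 0, "roll": 0}]'

```text
t: 7.63
eef_pos: [562.5, -8.0, 46.8]
tcp_rot: [3.139, -0.003, 0.227]
ft_force: [2.2, -5.1, 7.0]
opening: 0.144
grip_force: 30.0
```

Force and height held steady, so I'll continue the stroke.

Call:
step_arm --moves '[{"tx": 0, "ty": -5, "tz": 0, "roll": 0}, {"tx": 0, "ty": -10, "tz": 0, "roll": 0}, {"tx": 0, "ty": -15, "tz": 0, "roll": 0}, {"tx": 0, "ty": -20, "tz": 0, "roll": 0}, {"tx": 0, "ty": -25, "tz": 0, "roll": 0}, {"tx": 0, "ty": -30, "tz": 0, "roll": 0}, {"tx": 0, "ty": -35, "tz": 0, "roll": 0}, {"tx": 0, "ty": -40, "tz": 0, "roll": 0}, {"tx": 0, "ty": -45, "tz": 0, "roll": 0}, {"tx": 0, "ty": -50, "tz": 0, "roll": 0}, {"tx": 0, "ty": -55, "tz": 0, "roll": 0}, {"tx": 0, "ty": -60, "tz": 0, "roll": 0}]'

```text
t: 8.63
eef_pos: [548.9, 50.7, 46.8]
tcp_rot: [3.14, -0.003, 0.227]
ft_force: [0.6, -5.2, 6.7]
opening: 0.145
grip_force: 30.0
```

Call:
step_arm --moves '[{"tx": 0, "ty": -6, "tz": 0, "roll": 0}, {"tx": 0, "ty": -12, "tz": 0, "roll": 0}, {"tx": 0, "ty": -18, "tz": 0, "roll": 0}, {"tx": 0, "ty": -24, "tz": 0, "roll": 0}, {"tx": 0, "ty": -30, "tz": 0, "roll": 0}, {"tx": 0, "ty": -36, "tz": 0, "roll": 0}, {"tx": 0, "ty": -42, "tz": 0, "roll": 0}, {"tx": 0, "ty": -48, "tz": 0, "roll": 0}, {"tx": 0, "ty": -54, "tz": 0, "roll": 0}, {"tx": 0, "ty": -60, "tz": 0, "roll": 0}, {"tx": 0, "ty": -65, "tz": 0, "roll": 0}, {"tx": 0, "ty": -68, "tz": 0, "roll": 0}]'

```text
t: 9.63
eef_pos: [533.4, 117.4, 46.7]
tcp_rot: [3.14, -0.002, 0.227]
ft_force: [1.7, -5.5, 7.2]
opening: 0.145
grip_force: 30.0
```

Call:
step_arm --moves '[{"tx": 0, "ty": 0, "tz": 0, "roll": 0}, {"tx": 0, "ty": 0, "tz": 0, "roll": 0}, {"tx": 0, "ty": 0, "tz": 0, "roll": 0}, {"tx": 0, "ty": 0, "tz": 0, "roll": 0}]'

```text
t: 9.97
eef_pos: [533.3, 117.6, 46.6]
tcp_rot: [3.141, -0.002, 0.227]
ft_force: [0.4, 0.2, 7.9]
opening: 0.144
grip_force: 30.0
```

Call:
step_arm --moves '[{"tx": 0, "ty": 0, "tz": -6, "roll": 0}, {"tx": 0, "ty": 0, "tz": -18, "roll": 0}, {"tx": 0, "ty": 0, "tz": -40, "roll": 0}, {"tx": 0, "ty": 0, "tz": -70, "roll": 0}, {"tx": 0, "ty": 0, "tz": -84, "roll": 0}, {"tx": 0, "ty": 0, "tz": -84, "roll": 0}]'

```text
t: 10.47
eef_pos: [533.4, 117.7, 132.8]
tcp_rot: [3.141, -0.004, 0.227]
ft_force: [-0.5, 0.5, -3.0]
opening: 0.145
grip_force: 30.0
```

```bash
python3 d.py 533.3 117.6 130 .227 444.4 -302.3 130 0
```

```text
tx -181.1 ty 389.1 tz -0.0 roll 0.2270
```

Call:
step_arm --moves '[{"tx": -12, "ty": 26, "tz": 0, "roll": 0.02}, {"tx": -28, "ty": 60, "tz": 0, "roll": 0.05}, {"tx": -45, "ty": 97, "tz": 0, "roll": 0.08}, {"tx": -62, "ty": 133, "tz": 0, "roll": 0.11}, {"tx": -79, "ty": 170, "tz": 0, "roll": 0.14}, {"tx": -96, "ty": 206, "tz": 0, "roll": 0.17}, {"tx": -113, "ty": 243, "tz": 0, "roll": 0.2}, {"tx": -130, "ty": 279, "tz": 0, "roll": 0.227}, {"tx": -147, "ty": 316, "tz": 0, "roll": 0.227}, {"tx": -162, "ty": 348, "tz": 0, "roll": 0.227}, {"tx": -174, "ty": 374, "tz": 0, "roll": 0.227}, {"tx": -181, "ty": 389, "tz": 0, "roll": 0.227}]'

```text
t: 11.47
eef_pos: [442.0, -304.7, 128.6]
tcp_rot: [-3.141, 0.001, -0.002]
ft_force: [-0.2, 0.5, -3.6]
opening: 0.144
grip_force: 30.0
```

Call:
step_arm --moves '[{"tx": 0, "ty": 0, "tz": 0, "roll": 0}, {"tx": 0, "ty": 0, "tz": 20, "roll": 0}, {"tx": 0, "ty": 0, "tz": 45, "roll": 0}, {"tx": 0, "ty": 0, "tz": 60, "roll": 0}, {"tx": 0, "ty": 0, "tz": 65, "roll": 0}, {"tx": 0, "ty": 0, "tz": 65, "roll": 0}, {"tx": 0, "ty": 0, "tz": 65, "roll": 0}]'

```text
t: 12.05
eef_pos: [443.5, -301.7, 65.0]
tcp_rot: [-3.141, 0.0, 0.0]
ft_force: [0.4, 0.3, -3.0]
opening: 0.144
grip_force: 30.0
```

Run:
```python
from cell import env, optics
from h import *
s=env.state();print(s["t"],s["eef_pos"],s["tcp_rot"],s["ft_force"])
cv2.imwrite("pics/w4.png",optics.read_camera("wrist")["pixels"])
```

```text
12.05 [ 443.47915017 -301.65165952   65.02284159] [-3.14126576e+00  4.16450277e-04  1.68312604e-04] [ 0.37891837  0.34791437 -2.97491901]
```

View pics/w4.png

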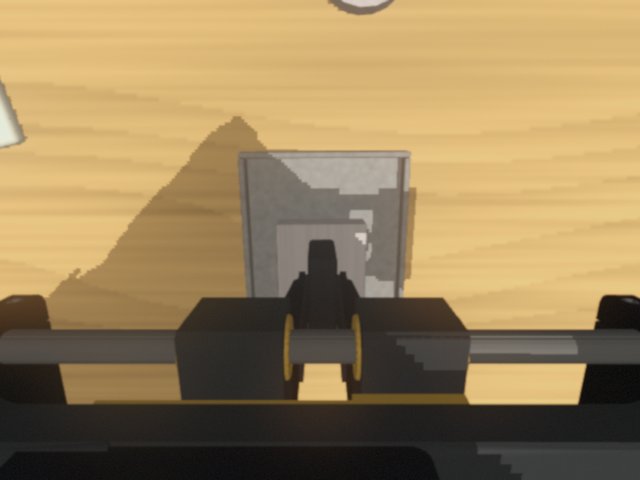

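The block hangs over the tray centre, with the slab at columns 277–365 between walls at 243 and 407. I'll lower it gently.

Call:
step_arm --moves '[{"tx": 0, "ty": 0, "tz": 10, "roll": 0}, {"tx": 0, "ty": 0, "tz": 22, "roll": 0}, {"tx": 0, "ty": 0, "tz": 31, "roll": 0}, {"tx": 0, "ty": 0, "tz": 36, "roll": 0}, {"tx": 0, "ty": 0, "tz": 39, "roll": 0}, {"tx": 0, "ty": 0, "tz": 40, "roll": 0}, {"tx": 0, "ty": 0, "tz": 41, "roll": 0}, {"tx": 0, "ty": 0, "tz": 41.5, "roll": 0}, {"tx": 0, "ty": 0, "tz": 41.5, "roll": 0}, {"tx": 0, "ty": 0, "tz": 41.5, "roll": 0}]'

```text
t: 12.93
eef_pos: [443.5, -302.1, 23.8]
tcp_rot: [3.141, -0.0, -0.0]
ft_force: [-0.8, 0.9, -2.7]
opening: 0.142
grip_force: 30.0
```

Call:
step_arm --moves '[{"tx": 0, "ty": 0, "tz": 0.5, "roll": 0}, {"tx": 0, "ty": 0, "tz": 0.5, "roll": 0}, {"tx": 0, "ty": 0, "tz": 1, "roll": 0}, {"tx": 0, "ty": 0, "tz": 1, "roll": 0}, {"tx": 0, "ty": 0, "tz": 1, "roll": 0}]'

```text
t: 13.35
eef_pos: [443.6, -302.0, 23.1]
tcp_rot: [3.141, -0.001, -0.0]
ft_force: [0.0, 1.8, 6.0]
opening: 0.14
grip_force: 30.0
```

It has touched down (+6 N). Next I release and retreat straight up.

Call:
step_arm --moves '[{"tx": 0, "ty": 0, "tz": -0.5, "roll": 0}, {"tx": 0, "ty": 0, "tz": -0.5, "roll": 0}, {"tx": 0, "ty": 0, "tz": -0.5, "roll": 0}, {"tx": 0, "ty": 0, "tz": -0.5, "roll": 0}, {"tx": 0, "ty": 0, "tz": -0.5, "roll": 0}, {"tx": 0, "ty": 0, "tz": -0.5, "roll": 0}]' --grip 50

```text
t: 13.85
eef_pos: [443.3, -302.0, 23.0]
tcp_rot: [3.142, 0.0, -0.0]
ft_force: [-0.7, -0.2, 0.1]
opening: 0.494
grip_force: 0.0
```

Call:
step_arm --moves '[{"tx": 0, "ty": 0, "tz": -8, "roll": 0}, {"tx": 0, "ty": 0, "tz": -22, "roll": 0}, {"tx": 0, "ty": 0, "tz": -50, "roll": 0}, {"tx": 0, "ty": 0, "tz": -85, "roll": 0}, {"tx": 0, "ty": 0, "tz": -110, "roll": 0}, {"tx": 0, "ty": 0, "tz": -120, "roll": 0}, {"tx": 0, "ty": 0, "tz": -120, "roll": 0}, {"tx": 0, "ty": 0, "tz": -120, "roll": 0}]'

```text
t: 14.52
eef_pos: [443.1, -301.8, 142.8]
tcp_rot: [3.141, -0.0, -0.0]
ft_force: [-1.0, -0.8, -0.1]
opening: 0.529
grip_force: 0.0
```

Run:
```python
from cell import env, optics
from h import *
s=env.state();print(s["t"],s["eef_pos"],s["ft_force"],s["opening"])
a=optics.read_camera("scene")["pixels"][80:320,130:450];b=optics.read_camera("wrist")["pixels"]
cv2.imwrite("pics/f5.png",np.hstack([cv2.resize(a,(400,300)),cv2.resize(b,(400,300))]))
```

```text
14.5167 [ 443.14641963 -301.83926141  142.83915189] [-0.97343477 -0.83290681 -0.09948415] 0.5292489519457706
```

View pics/f5.png

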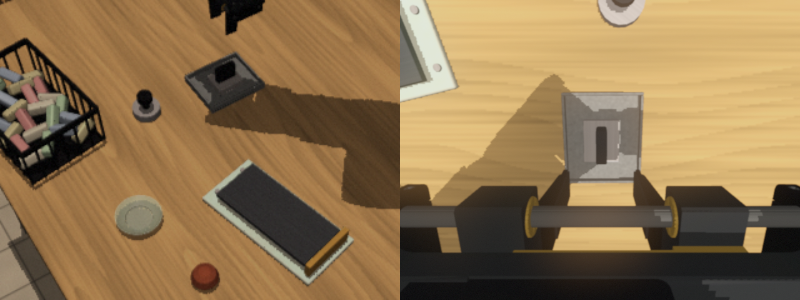

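The block stands upright in the middle of the tray (wrist view 601,140). The plate is back up, and the objects in view look undisturbed.

```bash
python3 -c "
from cell import env
print(env.job_done())"
```

```text
the job is handed in; nothing more can be done
None
```

I handed the job in at about 14.5 s (limit 61 s): the block made one stroke to the stop-bar end with the plate about 4–5 mm down by height and force readings, and it now stands upright in the tray with the plate back up; no verdict was returned.

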